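# Tap three terminal bolts, then hold open the cap of the loose one

## Robot

A 7-joint arm with a two-finger parallel gripper is mounted at the origin on a cart in front of the work surface, level with it; the furniture and walls round the work are solid. World frame = base frame: x ahead of the robot, y to its left, z up, the work surface at z = 0. Lengths are in m, angles in rad, forces in N, time in s.
With the tool pointing down it reaches from about 0.425 to 0.925 m from the base axis. Payload 6.8 kg.
Tool frame: the origin (TCP) lies between the finger pads; the fingertips stand 14 mm ahead of it and the grasp point (between the pads) lies 5 mm behind it; z points along the fingers, y is the line along which they close (so a half turn about z gives the same grasp; the last joint's range is limited). The gripper opens to 85 mm and grips with 20 to 120 N. Pads are 22 mm wide; open, the fingers measure 114 mm over their backs; the gripper's body (76 mm by 85 mm) begins 54 mm behind the grasp point. The pads swing forward as they close: fully open they stand 13 mm farther back than shut.
Start: joints at [1.108, 0.477, 0.022, 1.555, -0.011, 1.109, -0.083], TCP at [0.235, -0.633, 0.245] pointing down, gripper open.
Joint ranges: [-2.96, 2.96], [-0.34, 2.1], [-1.41, 1.46], [0.24, 2.44], [-1.37, 4.51], [0.17, 1.92], [-2.96, 2.96]. Speed limits (rad/s): [2.39, 2.39, 3.14, 3.14, 3.14, 3.14, 3.14].

## Interface

Orientations are given as a rotation vector (axis times angle).
In Python, from bench import r, eyes, ticket gives the robot as it stands. The module is installed in compiled form; this text tells all that it offers.
- The arm moves only by the tool arm_command, never from a script. Its argument "plan" is text: rows parted by semicolons, each of 4 numbers parted by spaces: the shift along the tool's x, y, z in m, then the turn about the tool's z in degrees. In form: tx ty tz yaw; .... A call has 1 to 20 rows; each row shifts and turns the commanded pose from where the row before left it, along the tool's axes as they then stand; what a row does not reach is not made up. A row lasts 1/8 s, in which the tool goes at most 62.5 mm and 10.7 degrees, less where a joint would pass 70% of its speed; a pose out of reach is approached as far as the arm can. A call is refused whole if a number of a shift passes 0.0625 or a number of a turn 10.7, either way. A call with a gripper value outside its range is refused whole. "hand" is the closure, from -1 (fully open) to 1 (shut), set as the call begins (left out, the last holds). The fingers move at their own pace and stop on an object; "grip_force" is the grip in N (left out, the last holds). Time passes only in rows, so rows that do not move let the fingers close. It gives the time, the measured TCP pose, the force, the opening and the grip force at its end, in the units of the state.
- r.get_obs(): the state, without advancing time (a new reading comes with each control period).
- eyes.grab_frame(name): name is "scene" or "top" or "wrist"; returns (picture, depth): 480x640x3 uint8, red, green, blue; 480x640 float32, m along the optical axis (not along the pixel's ray), 0 where there is no reading.
- eyes.calibration(name): a dict with "fov_y" (degrees; the focal length in pixels is half the picture's height over the tangent of half this angle, whatever the lens; pixels are square), "cx", "cy" (the principal point, pixels), "k1" (the pictures are not rectified: a ray, as slopes to the right and down, at radius r is drawn at 1 + k1 r^2 times it, then the intrinsics apply), "origin" and "attitude" of the camera in the world; the wrist camera has in their place "tool_from_camera" (4x4, takes a point from camera to tool coordinates, whose origin is the TCP and whose axes are the flange's). Camera axes: x right, y up, looking along -z (the intrinsics and any distortion apply to the point x, -y, -z); pixel columns grow to the right and rows downward; lengths in m; the calibration is good to about 2 mm. A picture is of the moment at which its call begins: read the wrist's pose just before it. calibration takes no time and is no camera call.
- ticket.hand_in(): hands the job in; it is judged then, once.
The state is a dict: "clock": time; "joints": joint angles; "qvel": joint speeds; "tau": joint torques, N m; "tcp_pos": TCP position; "orientation": TCP orientation; "contact_force": force on the tool from outside, world axes, zero at the start; "moment": the same for the moment, N m; "grip_width": finger opening in m; "gripper_force": force on a finger pad.
Only numpy, scipy, OpenCV 4.12 (cv2) and the standard library are available. Lean on these libraries where they do the work, as an engineer would, in place of code of your own. Each camera call takes 0.05 s, during which the arm holds its last target. There are 200 camera calls.

## Task

One of the three bolts on the grey terminal block has come loose: gently tap the bolt heads with the fingertips, one after another - left, then middle, then right as you face the block - to find the one that sinks in and stays down. Then lift the orange cap behind the loose bolt by its black fin to about 45 degrees or further, and finish while still holding it open, so that the nut underneath can be reached. Keep the other two caps shut and leave the mugs, the can and the other loose things on the bench where they are.

Things in the scene. Friction and masses are not known exactly. Their poses are not given: they have to be found in the camera images.
- terminal_block: fixed grey terminal block, 150 x 244 mm, 41 mm high; origin at the centre of its underside, x away from the robot toward the hinges, y along the row of bolts to the robot's left. At y = +75, 0, -75 mm (left, middle, right): a steel bolt in front at x = -48 mm, an orange hinged cap behind it. A magnifier lamp hangs over the bench's back, behind and right of the block
- head_left (a point): centre of the top of the left bolt's hexagonal steel head (25 mm across corners, 12 mm high), which stands in an open brass sleeve of 35 mm outer diameter whose rim is 50 mm above the table; the head's top is 63 mm above the table before it is tapped. A tight bolt gives less than 2 mm to a tap of up to 20 N; the loose one (exactly one of the three) slides 9 mm down under about 3 N, then stops, and stays down; 5 to 10 N is plenty, over 60 N is too hard
- bolt_left (a joint): how far the left bolt has been pushed down, m: 0 at the start, 0.009 when a loose bolt is fully down; there is no spring
- fin_left (a point): centre of the black grip fin on the left orange cap, 12 mm below its rounded top. The fin is an upright disc-like tab 10 mm thick along the block's y, 24 mm long along x; its top is 36 mm and this point 24 mm over the cap plate's mid-plane; the plate is 5 mm thick, 66 mm wide and reaches 22 mm in front of this point. With the cap shut this point is 69 mm above the table; neighbouring fins are 75 mm apart
- hinge_left (a point): middle of the left cap's hinge axis, at the cap's far edge, 45 mm above the table; the axis runs along the block's y. The fin point lies 60 mm in front of it and 24 mm above it with the cap shut, and swings up and back about it as the cap opens
- cap_left (a joint): opening angle of the left cap, rad: 0 shut, 1.2 at its stop; the cap weighs about 0.15 kg, has no catch and falls shut when let go
- head_middle (a point): centre of the top of the middle bolt's hexagonal steel head (25 mm across corners, 12 mm high), which stands in an open brass sleeve of 35 mm outer diameter whose rim is 50 mm above the table; the head's top is 63 mm above the table before it is tapped. A tight bolt gives less than 2 mm to a tap of up to 20 N; the loose one (exactly one of the three) slides 9 mm down under about 3 N, then stops, and stays down; 5 to 10 N is plenty, over 60 N is too hard
- bolt_middle (a joint): how far the middle bolt has been pushed down, m: 0 at the start, 0.009 when a loose bolt is fully down; there is no spring
- fin_middle (a point): centre of the black grip fin on the middle orange cap, 12 mm below its rounded top. The fin is an upright disc-like tab 10 mm thick along the block's y, 24 mm long along x; its top is 36 mm and this point 24 mm over the cap plate's mid-plane; the plate is 5 mm thick, 66 mm wide and reaches 22 mm in front of this point. With the cap shut this point is 69 mm above the table; neighbouring fins are 75 mm apart
- hinge_middle (a point): middle of the middle cap's hinge axis, at the cap's far edge, 45 mm above the table; the axis runs along the block's y. The fin point lies 60 mm in front of it and 24 mm above it with the cap shut, and swings up and back about it as the cap opens
- cap_middle (a joint): opening angle of the middle cap, rad: 0 shut, 1.2 at its stop; the cap weighs about 0.15 kg, has no catch and falls shut when let go
- head_right (a point): centre of the top of the right bolt's hexagonal steel head (25 mm across corners, 12 mm high), which stands in an open brass sleeve of 35 mm outer diameter whose rim is 50 mm above the table; the head's top is 63 mm above the table before it is tapped. A tight bolt gives less than 2 mm to a tap of up to 20 N; the loose one (exactly one of the three) slides 9 mm down under about 3 N, then stops, and stays down; 5 to 10 N is plenty, over 60 N is too hard
- bolt_right (a joint): how far the right bolt has been pushed down, m: 0 at the start, 0.009 when a loose bolt is fully down; there is no spring
- fin_right (a point): centre of the black grip fin on the right orange cap, 12 mm below its rounded top. The fin is an upright disc-like tab 10 mm thick along the block's y, 24 mm long along x; its top is 36 mm and this point 24 mm over the cap plate's mid-plane; the plate is 5 mm thick, 66 mm wide and reaches 22 mm in front of this point. With the cap shut this point is 69 mm above the table; neighbouring fins are 75 mm apart
- hinge_right (a point): middle of the right cap's hinge axis, at the cap's far edge, 45 mm above the table; the axis runs along the block's y. The fin point lies 60 mm in front of it and 24 mm above it with the cap shut, and swings up and back about it as the cap opens
- cap_right (a joint): opening angle of the right cap, rad: 0 shut, 1.2 at its stop; the cap weighs about 0.15 kg, has no catch and falls shut when let go
- mug_yellow: yellow mug, 80 mm wide, 93 mm high; origin under its centre; a bystander, to be left alone
- mug_white: white mug, 80 mm wide, 93 mm high; origin under its centre; a bystander, to be left alone
- solder_reel: green and white reel, 62 mm wide, 32 mm high; origin under its centre; a bystander, to be left alone
- can_blue: white and blue spray can, 62 mm wide, 160 mm high; origin under its centre; a bystander, to be left alone
- lamp_bulb: inspection lamp with round reflector and brown grip, 72 x 85 x 171 mm; origin under its centre; a bystander, to be left alone

How it is judged:
On the way, in this order (a step that is already met when the one before it is completed fails the run):
1. the left bolt head is tapped with the fingers (more than 1.5 N) (contact force between the fingers and bolt_left above 1.5 N), for 0.02 s.
2. the middle bolt head is tapped with the fingers (more than 1.5 N) (contact force between the fingers and bolt_middle above 1.5 N), for 0.02 s.
3. the right bolt head is tapped with the fingers (more than 1.5 N) (contact force between the fingers and bolt_right above 1.5 N), for 0.02 s.
4. the cap behind the loose, sunken bolt is being lifted (more than 0.35 rad) (((value of joint bolt_left above 0.005 m and value of joint cap_left above 0.35 rad) or (value of joint bolt_middle above 0.005 m and value of joint cap_middle above 0.35 rad) or (value of joint bolt_right above 0.005 m and value of joint cap_right above 0.35 rad))), for 0.1 s.
At the end, for the whole second after the job is handed in: the loose bolt is down by more than 5 mm, the cap behind it is held open by the fingers (touching it with more than 0.3 N) at more than 0.6 rad (34 degrees; shut is 0, the stop 1.2) and still, and the other two caps are shut (below 0.15 rad) (((value of joint bolt_left above 0.005 m and value of joint cap_left above 0.6 rad and contact force between the fingers and cap_left above 0.3 N and velocity of joint cap_left between -0.2 and 0.2 rad/s and value of joint each of cap_middle, cap_right below 0.15 rad) or (value of joint bolt_middle above 0.005 m and value of joint cap_middle above 0.6 rad and contact force between the fingers and cap_middle above 0.3 N and velocity of joint cap_middle between -0.2 and 0.2 rad/s and value of joint each of cap_left, cap_right below 0.15 rad) or (value of joint bolt_right above 0.005 m and value of joint cap_right above 0.6 rad and contact force between the fingers and cap_right above 0.3 N and velocity of joint cap_right between -0.2 and 0.2 rad/s and value of joint each of cap_left, cap_middle below 0.15 rad))); the arm keeps its last pose, push and grip.
It fails at once if a bolt is hit or pressed with more than 60 N (contact force between the fingers and bolt_left above 60 N or contact force between the fingers and bolt_middle above 60 N or contact force between the fingers and bolt_right above 60 N).
It fails at once if the cap of a bolt that has not been found loose (not sunk 5 mm) is lifted by more than 0.25 rad ((value of joint cap_left above 0.25 rad and value of joint bolt_left below 0.005 m) or (value of joint cap_middle above 0.25 rad and value of joint bolt_middle below 0.005 m) or (value of joint cap_right above 0.25 rad and value of joint bolt_right below 0.005 m)).
It fails at once if a bystander is moved by more than 30 mm (distance of any of mug_yellow, mug_white, solder_reel, can_blue, lamp_bulb from where it was at the start of the episode above 0.03 m).
It also fails if it takes over 45 s, if anything falls off the work surface, if the arm or the gripper's body presses on something with over 40 N, if the wrist force passes 120 N, or if a joint passes its speed limit or range.

## Working session

There is one attempt and no reset: what is moved stays moved. The work goes in short steps, Python scripts to look and compute and a tool call to move; the robot and the scene stay as the last step left them, time stands still between calls to the robot, and variables do not carry over. Pictures are saved under pics/ and viewed, at most 10 in all, crops included, and the job is handed in when it is done.

Besides the shell and the picture viewer there is one more tool, called by a JSON object that holds its "method" and its "body". arm_command: Moves the arm, as the interface text tells. Its arguments: {"type":"object","properties":{"plan":{"type":"string"},"hand":{"type":"number"},"grip_force":{"type":"number"}},"required":["plan"]}

```bash
mkdir -p pics; cat > h.py <<'E'
import numpy as np, cv2
from scipy.spatial.transform import Rotation as R
from bench import r, eyes, ticket
def pose():
    o=r.get_obs(); T=np.eye(4); T[:3,:3]=R.from_rotvec(o['orientation']).as_matrix(); T[:3,3]=o['tcp_pos']; return T
def snap(name,f):
    T=pose(); im,d=eyes.grab_frame(name); cv2.imwrite('pics/%s.png'%f,im[...,::-1]); np.savez('pics/%s.npz'%f,d=d,T=T,im=im); return im,d,T
def world(name,d,T,u,v):
    c=eyes.calibration(name); f=240/np.tan(np.radians(c['fov_y'])/2)
    q=np.array([(u-c['cx'])/f,(v-c['cy'])/f]); p=q.copy()
    for _ in range(20): p=q/(1+c['k1']*(p@p))
    z=np.median([x for x in d[int(v)-1:int(v)+2,int(u)-1:int(u)+2].ravel() if x>0] or [0])
    P=np.array([p[0]*z,-p[1]*z,-z])
    if name=='wrist':
        M=T@np.array(c['tool_from_camera']); return M[:3,:3]@P+M[:3,3]
    A=np.array(c['attitude'])
    if A.shape!=(3,3): A=R.from_rotvec(A).as_matrix()
    return A@P+np.array(c['origin'])
E
python3 - <<'E'
from h import *
print(r.get_obs())
for n in('scene','top','wrist'):
    print(n,eyes.calibration(n))
for n in('scene','top'): snap(n,n+'0')
E
```

```text
{'clock': 0.0, 'joints': array([ 1.10789761,  0.47780978,  0.02234061,  1.55645282, -0.01149004,
        1.10932358, -0.08311174]), 'qvel': array([-0.0003374 ,  0.0002013 ,  0.00019345,  0.00076027, -0.00078424,
        0.00187463,  0.00045294]), 'tau': array([-4.34534559e-04, -5.96453190e+01,  1.60747111e+00, -2.81195927e+01,
        1.24726858e-02,  9.38207289e-03, -1.42107348e-05]), 'tcp_pos': array([ 0.23428004, -0.6324248 ,  0.24431866]), 'orientation': array([-3.09050893e+00, -5.54100460e-01,  7.44827532e-04]), 'contact_force': array([-0.63878704, -0.40329428, -0.56323802]), 'moment': array([0.02345229, 0.00988993, 0.00407093]), 'gripper_force': 0.0, 'grip_width': 0.08565397629773769}
scene {'fov_y': 50.58617289814745, 'cx': 322.85968341473546, 'cy': 237.09159003620815, 'k1': -0.08575489727404938, 'origin': array([-0.17979051,  0.47122785,  0.98308825]), 'attitude': array([ 0.43571567, -0.75826675, -1.95930276])}
top {'fov_y': 49.06591306055648, 'cx': 318.69537375437983, 'cy': 241.22137074202135, 'k1': -0.06596210780015149, 'origin': array([0.35396763, 0.07536267, 1.39980411]), 'attitude': array([ 0.07905319, -0.09589385, -1.55163529])}
wrist {'fov_y': 69.40962081460512, 'cx': 318.99212933301624, 'cy': 240.0304164106765, 'k1': -0.006266458673442821, 'tool_from_camera': array([[ 2.96092978e-04,  9.49496569e-01,  3.13777273e-01,
         7.91747111e-02],
       [ 9.99999929e-01, -2.07856073e-04, -3.14663736e-04,
         4.74480471e-04],
       [-2.33551626e-04,  3.13777344e-01, -9.49496563e-01,
        -1.28723922e-01],
       [ 0.00000000e+00,  0.00000000e+00,  0.00000000e+00,
         1.00000000e+00]])}
```

View pics/top0.png

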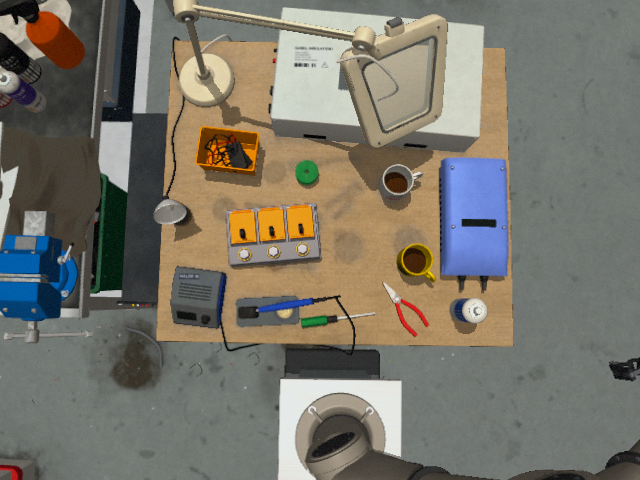

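View pics/scene0.png

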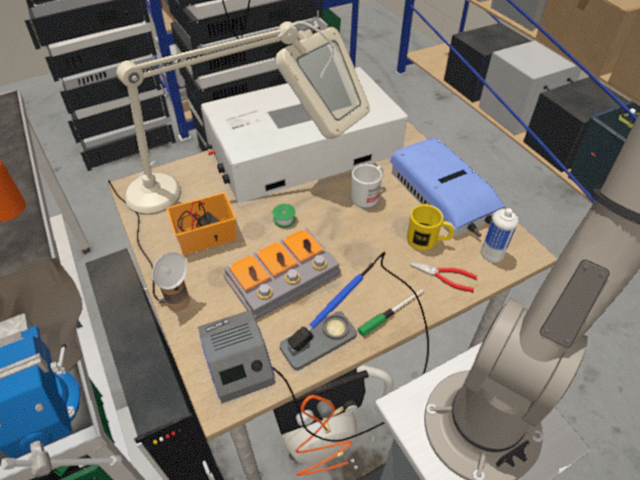

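The top view shows the block at columns 228-320, rows 205-265. Its bolts are near (245,254), (274,252) and (302,249), and the fins near (243,235), (272,231) and (301,229). The scene view confirms this and shows the arm off to the right.

```bash
python3 - <<'E'
from h import *
z=np.load('pics/top0.npz');d=z['d'];T=z['T'];im=z['im']
for u,v in[(245,254),(274,252),(302,249),(243,230),(272,228),(301,226),(415,262),(397,180),(170,212),(307,172),(200,280),(400,100),(290,300),(345,62),(435,30),(435,110),(378,140)]: print(u,v,world('top',d,T,u,v).round(4))
c=cv2.resize(im[195:275,220:330],None,fx=7,fy=7,interpolation=cv2.INTER_CUBIC)
cv2.imwrite('pics/c1.png',c[...,::-1])
E
```

```text
245 254 [0.4679 0.2498 0.0616]
274 252 [0.4744 0.1759 0.0613]
302 249 [0.4831 0.1045 0.0646]
243 230 [0.5287 0.256  0.0686]
272 228 [0.5339 0.1814 0.0778]
301 226 [0.54   0.1079 0.0806]
415 262 [ 0.4576 -0.1919  0.0276]
397 180 [ 0.6762 -0.1445  0.0278]
170 212 [0.5607 0.4264 0.1374]
307 172 [0.6998 0.0966 0.0008]
200 280 [0.3985 0.3565 0.0888]
400 100 [ 0.8078 -0.115   0.2592]
290 300 [0.3532 0.1341 0.0205]
345 62 [0.8353 0.0181 0.3868]
435 30 [ 0.9294 -0.1755  0.3537]
435 110 [ 0.8052 -0.2065  0.2092]
378 140 [ 0.7233 -0.0691  0.2252]
```

View pics/c1.png

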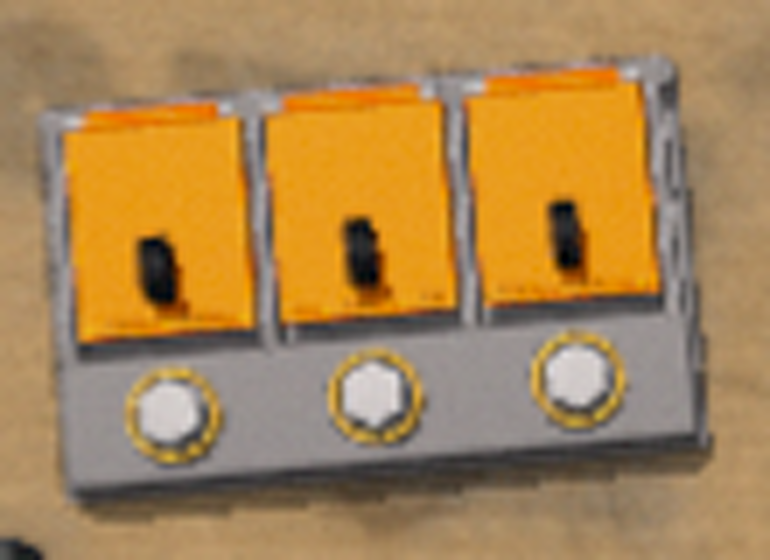

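The crop puts the head tops at about (244.0,253.9), (273.4,251.1) and (302.6,248.9) in the full picture. The fins are at crop (157,270), (362,255) and (566,235).

```bash
cat >> h.py <<'E'
def onz(name,T,u,v,h):
    c=eyes.calibration(name); d=np.ones((480,640)); a=world(name,d,T,u,v); b=world(name,2*d,T,u,v); return a+(b-a)*(h-a[2])/(b-a)[2]
def rel(p):  # shift in tool axes
    T=pose(); return T[:3,:3].T@(np.asarray(p)-T[:3,3])
E
python3 - <<'E'
from h import *
T=pose(); print(T.round(4))
P=[onz('top',T,u,v,.063) for u,v in((244,253.9),(273.4,251.1),(302.6,248.9))]
for p in P: print(p.round(4))
e=(P[0]-P[2])[:2]; print(np.degrees(np.arctan2(-e[0],e[1])),np.linalg.norm(e))
print('wp',rel([.47,-.3,.27]))
w=np.array([.47,-.3,.27]);print(T[:3,:3].T@(np.array([.47,.17,.25])-w))
E
```

```text
[[ 9.377e-01  3.474e-01 -7.000e-04  2.343e-01]
 [ 3.474e-01 -9.377e-01  1.500e-03 -6.325e-01]
 [-1.000e-04 -1.600e-03 -1.000e+00  2.444e-01]
 [ 0.000e+00  0.000e+00  0.000e+00  1.000e+00]]
[0.468  0.2522 0.063 ]
[0.4765 0.1774 0.063 ]
[0.4835 0.103  0.063 ]
5.933689718410327 0.15000202061401852
wp [ 0.33651119 -0.22993363 -0.02524189]
[ 0.16330067 -0.44068643  0.0206968 ]
```

{"method": "arm_command", "body": {"plan": "0.048 -0.033 -0.004 0;0.048 -0.033 -0.004 0;0.048 -0.033 -0.004 0;0.048 -0.033 -0.004 0;0.048 -0.033 -0.004 0;0.048 -0.033 -0.004 0;0.048 -0.033 0 0;0.0165 -0.044 0.002 0;0.0165 -0.044 0.002 0;0.0165 -0.044 0.002 0;0.0165 -0.044 0.002 0;0.0165 -0.044 0.002 0;0.0165 -0.044 0.002 0;0.0165 -0.044 0.002 0;0.0165 -0.044 0.002 0;0.0165 -0.044 0.002 0;0.0165 -0.044 0.002 0;0 0 0 7.2;0 0 0 7.2;0 0 0 0", "hand": 1, "grip_force": 20}}

```text
clock: 2.6
tcp_pos: [0.471, 0.1702, 0.249]
orientation: [3.137, 0.165, -0.001]
contact_force: [1.2, 0.4, 0.2]
grip_width: 0.0004
gripper_force: 0.0
```

```bash
python3 - <<'E'
from h import *
snap('wrist','w1'); print(r.get_obs()['joints'].round(2))
E
```

```text
[-0.08  0.22 -0.44  1.93  0.11  1.01 -2.04]
```

View pics/w1.png

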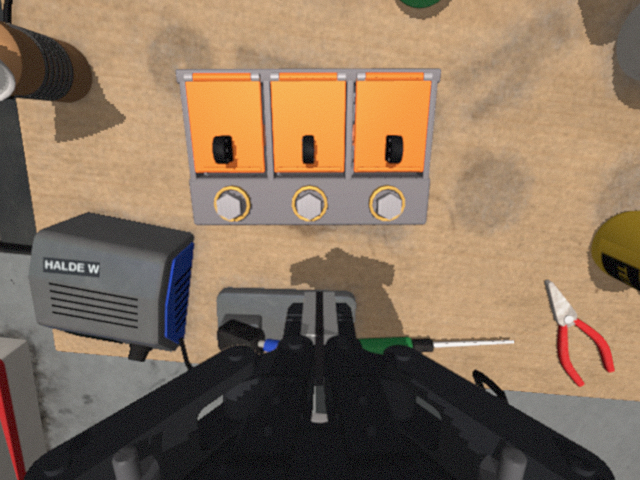

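The wrist view shows the heads at about (229,205), (309,205) and (386,204), and the fins at (223,150), (308,150) and (394,150). The closed fingertips are near (319,295).

```bash
python3 - <<'E'
from h import *
z=np.load('pics/w1.npz');T=z['T']
P=[onz('wrist',T,u,v,.063) for u,v in((229,205),(309,205),(386.5,204))]
for p in P: print(p.round(4))
for u,v in((222,150),(308,150),(394,150)): print('fin',onz('wrist',T,u,v,.075).round(4))
A=np.array([[.468,.2522,.063],[.4765,.1774,.063],[.4835,.103,.063]])
for p in (A+P)/2: print(rel(p))
print(T.round(4))
E
```

```text
[0.4717 0.2531 0.063 ]
[0.4794 0.1795 0.063 ]
[0.4879 0.1083 0.063 ]
fin [0.5217 0.2573 0.075 ]
fin [0.5293 0.1848 0.075 ]
fin [0.537  0.1123 0.075 ]
[ 0.00765551 -0.08220819  0.18604168]
[ 0.00787967 -0.00753439  0.18606013]
[0.00786265 0.06567497 0.18607834]
[[ 9.945e-01  1.046e-01 -6.000e-04  4.710e-01]
 [ 1.046e-01 -9.945e-01 -4.000e-04  1.702e-01]
 [-6.000e-04  3.000e-04 -1.000e+00  2.490e-01]
 [ 0.000e+00  0.000e+00  0.000e+00  1.000e+00]]
```

{"method": "arm_command", "body": {"plan": "0.004 -0.041 0.03 0;0.004 -0.041 0.03 0;0 0 0.03 0;0 0 0.03 0;0 0 0.025 0;0 0 0.015 0;0 0 0.004 0;0 0 0.002 0;0 0 0.002 0;0 0 0.001 0;0 0 0 0"}}

```text
clock: 4.03
tcp_pos: [0.4708, 0.2527, 0.0806]
orientation: [-3.137, -0.163, -0.001]
contact_force: [-0.7, -0.4, 0.2]
grip_width: 0.0002
gripper_force: 0.0
```

{"method": "arm_command", "body": {"plan": "0 0 0.001 0;0 0 0.001 0;0 0 0.001 0;0 0 0.001 0;0 0 0 0"}}

```text
clock: 4.65
tcp_pos: [0.4707, 0.2527, 0.0768]
orientation: [3.137, 0.162, 0.0]
contact_force: [-2.1, -2.0, 6.8]
grip_width: 0.0001
gripper_force: 3.4
```

{"method": "arm_command", "body": {"plan": "0 0 0.001 0;0 0 0 0"}}

```text
clock: 4.9
tcp_pos: [0.4707, 0.2527, 0.0767]
orientation: [3.137, 0.162, 0.001]
contact_force: [-5.4, -3.3, 16.2]
grip_width: 0.0
gripper_force: 8.1
```

{"method": "arm_command", "body": {"plan": "0 0 -0.015 0;0 0.037 0 0;0 0.0375 0 0;0 0 0.009 0;0 0 0.003 0;0 0 0 0;0 0 0.001 0;0 0 0.001 0;0 0 0 0"}}

```text
clock: 6.02
tcp_pos: [0.4785, 0.1791, 0.0764]
orientation: [-3.137, -0.163, -0.001]
contact_force: [-0.1, 0.6, 1.1]
grip_width: -0.0002
gripper_force: 0.4
```

{"method": "arm_command", "body": {"plan": "0 0 0.001 0;0 0 0.001 0;0 0 0 0"}}

```text
clock: 6.4
tcp_pos: [0.4786, 0.1786, 0.0743]
orientation: [-3.137, -0.163, -0.0]
contact_force: [0.6, 1.4, 1.4]
grip_width: -0.0005
gripper_force: 0.7
```

{"method": "arm_command", "body": {"plan": "0 0 0.001 0;0 0 0.001 0;0 0 0.001 0;0 0 0.001 0;0 0 0.001 0;0 0 0 0"}}

```text
clock: 7.15
tcp_pos: [0.4784, 0.1784, 0.0692]
orientation: [3.137, 0.162, -0.0]
contact_force: [-0.1, 0.2, 1.9]
grip_width: -0.0003
gripper_force: 0.6
```

{"method": "arm_command", "body": {"plan": "0 0 0.001 0;0 0 0.001 0;0 0 0.0005 0;0 0 0 0"}}

```text
clock: 7.65
tcp_pos: [0.4784, 0.1784, 0.0677]
orientation: [3.137, 0.162, 0.0]
contact_force: [-2.3, -0.8, 14.5]
grip_width: -0.0001
gripper_force: 7.1
```

{"method": "arm_command", "body": {"plan": "0 0 -0.027 0;0 0.037 0 0;0 0.037 0 0;0 0 0.012 0;0 0 0.003 0;0 0 0 0;0 0 0.001 0;0 0 0.001 0;0 0 0.0005 0;0 0 0 0"}}

```text
clock: 8.9
tcp_pos: [0.4861, 0.1056, 0.0768]
orientation: [-3.137, -0.163, -0.001]
contact_force: [-1.9, 0.6, 5.7]
grip_width: -0.0001
gripper_force: 2.7
```

{"method": "arm_command", "body": {"plan": "0 0 -0.025 0;0 0 -0.04 0;0 -0.037 -0.04 0;0 -0.037 0 0;0 0 0 0;0 0 0 0", "hand": 0}}

```text
clock: 9.65
tcp_pos: [0.4782, 0.1779, 0.181]
orientation: [3.137, 0.162, -0.001]
contact_force: [-0.1, 1.0, 0.0]
grip_width: 0.0425
gripper_force: 0.0
```

```bash
python3 - <<'E'
from h import *
im,d,T=snap('wrist','w2'); print(r.get_obs()['grip_width'],T[:3,3])
E
```

```text
0.04265303733883152 [0.47818238 0.17791567 0.18096033]
```

View pics/w2.png

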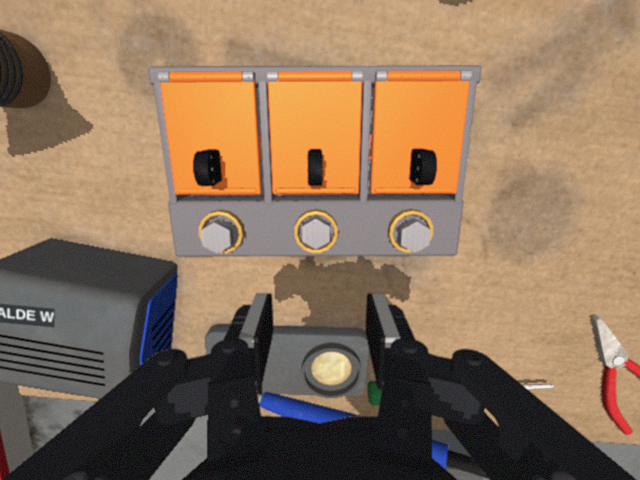

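The middle head now sits flush in its sleeve, so it is the loose one. Its fin is centred at about (316,167), rows 149-186, between the neighbouring fins at (207,167) and (424,166).

```bash
python3 - <<'E'
from h import *
z=np.load('pics/w2.npz');T=z['T'];d=z['d']
for h in(.069,.08): print(onz('wrist',T,316,167,h).round(4), rel(onz('wrist',T,316,167,h)).round(4))
for q in((316,155),(316,167),(316,175)): print(world('wrist',d,T,*q).round(4))
print(rel(onz('wrist',T,315.5,234,.054)).round(4))
E
```

```text
[0.5301 0.1844 0.069 ] [ 0.0524 -0.0017  0.1118]
[0.5314 0.1844 0.08  ] [ 0.0537 -0.0017  0.1008]
[0.5387 0.1852 0.0759]
[0.5313 0.1844 0.0793]
[0.5262 0.1839 0.0799]
[-0.0002 -0.0023  0.1268]
```

{"method": "arm_command", "body": {"plan": "0.026 -0.001 0.02 0;0.026 -0.001 0.02 0;0 0 0.03 0;0 0 0.025 0;0 0 0.012 0;0 0 0.006 0;0 0 0 0"}}

```text
clock: 10.58
tcp_pos: [0.5301, 0.1857, 0.0685]
orientation: [3.137, 0.162, 0.0]
contact_force: [0.7, 0.5, -0.2]
grip_width: 0.0429
gripper_force: 0.0
```

{"method": "arm_command", "body": {"plan": "0 0 0 0;0 0 0 0;0 0 0 0;0 0 0 0;0 0 0 0", "hand": 1, "grip_force": 25}}

```text
clock: 11.2
tcp_pos: [0.5304, 0.1862, 0.0691]
orientation: [-3.137, -0.163, -0.002]
contact_force: [-0.9, -0.1, 6.5]
grip_width: 0.0095
gripper_force: 28.4
```

{"method": "arm_command", "body": {"plan": "0.003 0 -0.006 0;0.0037 0 -0.0055 0;0.0042 0 -0.0051 0;0.0047 0 -0.0047 0;0 0 0 0"}}

```text
clock: 11.82
tcp_pos: [0.5451, 0.1878, 0.0901]
orientation: [3.137, 0.163, -0.001]
contact_force: [-5.7, 2.3, 0.0]
grip_width: 0.0094
gripper_force: 26.1
```

{"method": "arm_command", "body": {"plan": "0.0051 0 -0.0042 0;0.0055 0 -0.0037 0;0.0059 0 -0.0031 0;0.0061 0 -0.0025 0;0.0063 0 -0.0019 0;0 0 0 0"}}

```text
clock: 12.58
tcp_pos: [0.5745, 0.1909, 0.1056]
orientation: [-3.137, -0.162, -0.001]
contact_force: [-3.6, 1.2, 1.0]
grip_width: 0.0098
gripper_force: 25.4
```

```bash
python3 - <<'E'
from h import *
im,_,_=snap('scene','s2'); 
cv2.imwrite('pics/s2c.png',cv2.resize(im[200:330,200:370],None,fx=4,fy=4,interpolation=cv2.INTER_CUBIC)[...,::-1])
snap('wrist','w3')
E
```

```text
(no output)
```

View pics/w3.png

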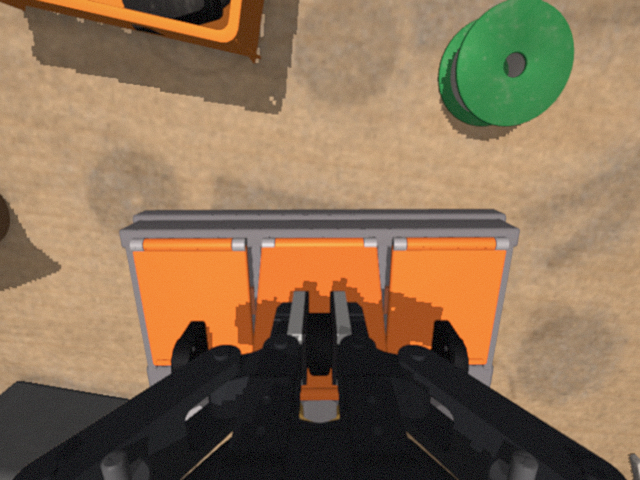

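View pics/s2c.png

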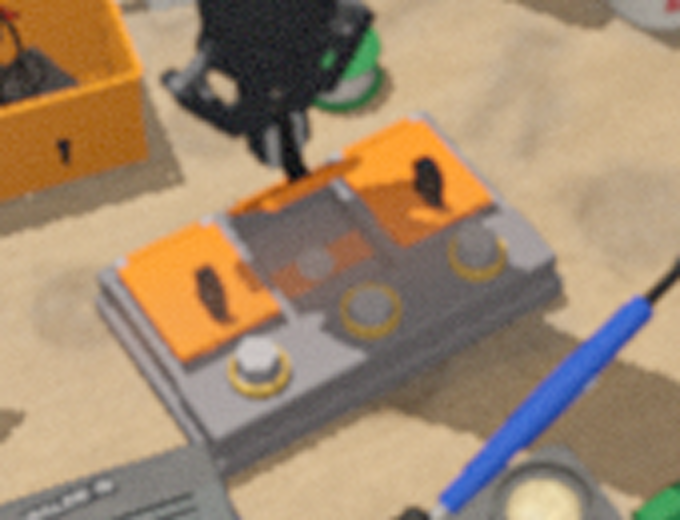

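The scene crop shows the middle cap held open at roughly 50° or more around (300,190), with the nut visible at (318,262) and both other caps shut. The wrist view shows the fin gripped at (319,330).

```bash
python3 -c "
from h import *
print(ticket.hand_in())"
```

```text
the job is handed in; nothing more can be done
None
```

The middle bolt was the loose one: it sank about 9 mm and stayed down, while the left and right bolts held. I handed the job in with the gripper holding the middle cap open at an estimated 50° and the other two caps shut; no verdict came back.

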